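# Clip a colour bar into the cut-off holder and run it up to the length stop

## Robot

A 7-joint arm with a two-finger parallel gripper is mounted at the origin on the work surface. World frame = base frame: x ahead of the robot, y to its left, z up, the work surface at z = 0. Lengths are in m, angles in rad, forces in N, time in s.
With the tool pointing down it reaches from about 0.425 to 0.95 m from the base axis. Payload 4.7 kg.
Tool frame: the origin (TCP) lies midway between the tips of the shut fingers; the grasp point (between the pads) lies 19 mm behind it (manip.hold_point_z is the distance from the TCP to the grasp point, in m); z points along the fingers, y is the direction in which the jaws open and shut (so a half turn about z gives the same grasp; the last joint's range is limited). The gripper opens to 87 mm and grips with 3 to 60 N. Pads are 19 mm wide; open, the fingers measure 117 mm over their backs; the gripper's body (75 mm by 190 mm) begins 51 mm behind the grasp point.
Start: joints at [1.131, 0.469, -0.049, 1.532, 0.024, 1.141, -0.082], TCP at [0.27, -0.619, 0.185] pointing down, gripper open.
Joint ranges: [-2.59, 2.59], [-0.33, 1.99], [-1.39, 1.29], [0.1, 2.45], [-1.04, 4.18], [0.21, 1.99], [-2.66, 2.66]. Speed limits (rad/s): [2.57, 2.57, 3.14, 3.14, 3.14, 3.14, 3.14].

## Interface

Orientations are given as a rotation vector (axis times angle).
In Python, from workcell import manip, viewer gives the robot as it stands. The module is installed in compiled form; this text tells all that it offers.
- The arm moves only by the tool play_rows, never from a script. Its argument "rows" is text: rows parted by semicolons, each of 7 numbers parted by spaces: the shift along the world's x, y, z in units of 30 mm (1.0 is 30 mm), then the turn, a rotation vector about the world's x, y, z in units of 6 degrees (1.0 is 6 degrees), then the closure, from -1 (fully open) to 1 (shut). A call has 1 to 10 rows; each row shifts and turns the pose as measured when the row begins; what a row does not reach is not made up. A row lasts 1/12 s, in which the tool goes at most 41.7 mm and 7.16 degrees, less where a joint would pass 70% of its speed; a pose out of reach is approached as far as the arm can. A call is refused whole if a number of a shift passes 1 or a number of a turn 1, either way. A call with a gripper value outside its range is refused whole. The fingers move at their own pace and stop on an object; "newtons" is the grip in N (left out, the last holds). Time passes only in rows, so rows that do not move let the fingers close. It gives the time, the measured TCP pose, the force and the opening at its end, in the units of the state.
- manip.get_state(): the state, without advancing time (a new reading comes with each control period).
- viewer.capture(name): name is "scene" or "top"; returns a dict with "img" (420x560x3 uint8, red, green, blue), "mtx" (3x3 intrinsics, pixels), "k1" (the pictures are not rectified: a ray, as slopes to the right and down, at radius r is drawn at 1 + k1 r^2 times it, then the intrinsics apply), "eye" and "orientation" of the camera in the world. Camera axes: x right, y down, z forward; pixel columns grow to the right and rows downward; lengths in m; the calibration is good to about 2 mm. A picture is of the moment at which its call begins. There is no depth.
- manip.job_done(): hands the job in, once; it reports no verdict.
The state is a dict: "t": time; "joint_positions": joint angles; "qd": joint speeds; "joint_torque": joint torques, N m; "tcp_pos": TCP position; "tool_rot": TCP orientation; "contact_force": force on the tool from outside, world axes, zero at the start; "torque": the same for the moment, N m; "finger_gap": finger opening in m.
Only numpy, scipy, OpenCV 4.12 (cv2) and the standard library are available. Lean on these libraries where they do the work, as an engineer would, in place of code of your own. Each camera call takes 0.05 s, during which the arm holds its last target. There are 200 camera calls.

## Task

Take the cobalt-blue glass colour bar out of the wooden rack and snap it sideways down into both spring clips of the cut-off holder, a little short of the length stop; then, with the bar sitting in the clips, slide it along until its end is fully home against the brass stop, its orange pin pushed right in. Glass chips, so feel your way in and never force it against the clips or the stop; let go of the bar, and leave the amber and green bars lying in the rack.

Things in the scene. Friction and masses are not known exactly. Their poses are not given: they have to be found in the camera images.
- blue_bar_center (a point): Centre of the cobalt-blue solid glass bar: a smooth cylinder 24 mm in diameter and 200 mm long, about 0.22 kg. The point's x axis runs along the bar. At the start it lies level in one of the three places of the wooden rack.
- amber_bar_center (a point): Centre of the amber bar, same size and axes, in another place of the rack; to be left there.
- green_bar_center (a point): Centre of the green bar, same size and axes, in another place of the rack; to be left there.
- rack: Fixed wooden rack. Origin: centre of its underside, on the table, z up. The bars lie along its x axis at y = -80, 0 and +80 mm, centres 50 mm above the table, each in two V notches in cross boards 16 mm thick at x = -60 and +60 mm (nothing reaches above the bars' centre height). Between the boards is free down to a base plate 150 x 205 mm, 10 mm thick.
- holder: Fixed cut-off holder: green base plate 14 mm thick, 90 mm wide (y +-45 mm), x = -105 to +195 mm, two spring clips, and a stop on its +x end; nothing else stands between the clips. Origin: on the table midway between the clips, z up; x runs along the bar towards the stop. Pushing the bar against clips, seats or stop with more than about 25 N chips the glass.
- seat (a point): Point midway between the clips (holder axes), 60 mm above the table: the centre line of a bar fully home in both clips passes through it along x. Seated, the bar drags with about 3 to 10 N when slid lengthways, and more while it is also pressed down.
- clip_a (a point): Steel spring clip at x = -60 mm, 16 mm long in x; this point is on the seated bar's centre line. Open at the top: rigid V seat below, two sprung jaws whose round lips leave a mouth 19 mm wide 7 mm above this point, with flared guides up to 18 mm above it, 37 mm apart at the top.
- clip_b (a point): The other clip, the same, at x = +60 mm. Pressed down, the bar meets the lips with its centre about 14 mm above the seat; both clips together need roughly 6 to 14 N, depending on friction, to spread; past the tightest point, 7 mm above the seat, they draw the bar on to the rigid seats. One clip may give way first and the bar tilt in the grip.
- stop: Fixed blue stop bracket on the holder (44 mm wide, 104 mm high); origin in the middle of its front face at holder x = 154 mm, 60 mm above the table, holder axes. From it a brass screw points to -x along the bar's line. How far it is turned out differs each time and is not reported: its rigid head (20 mm across) lies 24 to 50 mm in front of the origin. A push over 25 N on it chips the glass.
- pin (a joint): How far the orange sprung pin (8 mm across) in the face of the brass screw is pushed in: 0 = out, 6 mm proud of the face; 0.006 m = flush, the bar's end on the rigid brass face. It yields to under 1 N.
- blue_bar: The same blue bar as a body (origin on its surface, x along the bar; it turns as the bar rolls): use the centre point instead.
Things that resemble listed ones, but are neither listed nor needed, are in the scene too. There is more than one size of the blue_bar; the job needs the larger.

How it is judged:
By the outcome, as a careful person would: the job done as asked, in the order asked, and still so for the second after the job is handed in, with the robot touching nothing.
It also fails if it takes over 67 s, if anything falls off the work surface, if the arm or the gripper's body presses on something with over 40 N, if the wrist force passes 120 N, or if a joint passes its speed limit or range.

## Working session

There is one attempt and no reset: what is moved stays moved. The work goes in short steps, Python scripts to look and compute and a tool call to move; the robot and the scene stay as the last step left them, time stands still between calls to the robot, and variables do not carry over. Pictures are saved under pics/ and viewed, about 8 in all and at most 12, crops included, and the job is handed in when it is done.

Besides the shell and the picture viewer there is one more tool, called after "Request:" as name(argument=value, ...), one argument or row to a line, values as JSON. play_rows: Moves the arm, as the interface text tells. Its arguments: {"type":"object","properties":{"rows":{"type":"string"},"newtons":{"type":"number"}},"required":["rows"]}

```bash
mkdir -p pics; cat > h.py <<'E'
import numpy as np, cv2
from scipy.spatial.transform import Rotation as R
from workcell import manip, viewer
def rot(c):
    o=np.array(c["orientation"],float)
    return o if o.shape==(3,3) else (R.from_rotvec(o).as_matrix() if o.size==3 else R.from_quat(o).as_matrix())
def ray(c,uv):
    K=np.array(c["mtx"]);d=cv2.undistortPoints(np.array([[uv]],float),K,np.array([c["k1"],0,0,0,0.]))[0,0]
    v=rot(c)@np.array([d[0],d[1],1]);return np.array(c["eye"],float),v/np.linalg.norm(v)
def onz(c,uv,z):
    e,v=ray(c,uv);return e+v*(z-e[2])/v[2]
def proj(c,p):
    K=np.array(c["mtx"]);q=rot(c).T@(np.array(p,float)-np.array(c["eye"]));q=q[:2]/q[2];q=q*(1+c["k1"]*(q@q))
    return K[:2,:2]@q+K[:2,2]
def cap(n,f=None):
    c=viewer.capture(n)
    if f: cv2.imwrite("pics/"+f,c["img"][:,:,::-1])
    return c
E
python3 - <<'E'
from h import *
import pickle
for n in("scene","top"):
    c=cap(n,n+"0.png");print(n,c["mtx"],c["k1"],c["eye"],c["orientation"]);pickle.dump(c,open(n+"0.pkl","wb"))
s=manip.get_state();print(s,manip.hold_point_z)
E
```

```text
scene [[380.42081588   0.         279.30081315]
 [  0.         380.42081588 208.53980848]
 [  0.           0.           1.        ]] -0.020661771073403907 [ 0.93258703 -0.01742754  0.76722061] [-1.94079203 -1.84004435  0.55884869]
top [[417.10088455   0.         281.91088922]
 [  0.         417.10088455 204.80005744]
 [  0.           0.           1.        ]] -0.004851620118055741 [0.3714126  0.01224624 0.84711362] [-2.17664392  2.12191349 -0.16745309]
{'t': 0.1, 'joint_positions': array([ 1.13107452,  0.46938577, -0.04859231,  1.53354647,  0.0241119 ,
        1.14100343, -0.08229316]), 'qd': array([ 3.30957864e-04, -1.67772038e-03, -1.77408914e-03, -4.05022080e-03,
       -6.66484110e-04,  3.40562712e-04,  3.40147793e-05]), 'joint_torque': array([ 1.21918099e-03, -5.09168673e+01, -8.06402438e-02, -2.36828971e+01,
       -6.13310281e-02,  3.44785396e-02,  6.80341714e-05]), 'tcp_pos': array([ 0.26933833, -0.61828803,  0.18359944]), 'tool_rot': array([-3.07386749e+00, -6.40499508e-01,  6.73145542e-04]), 'contact_force': array([-0.36493842, -0.52136402, -0.11467493]), 'torque': array([-0.03422927,  0.01813736, -0.02080143]), 'finger_gap': 0.08707442447288417} 0.0187
```

View pics/top0.png

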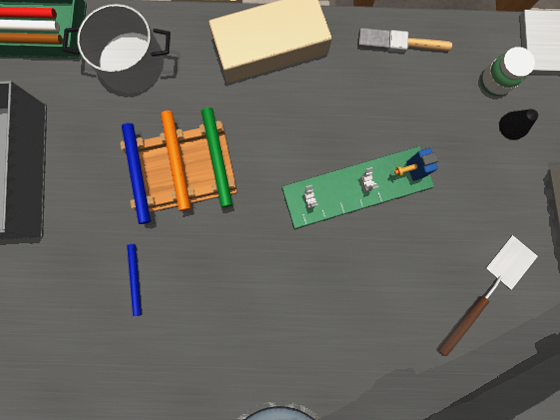

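View pics/scene0.png

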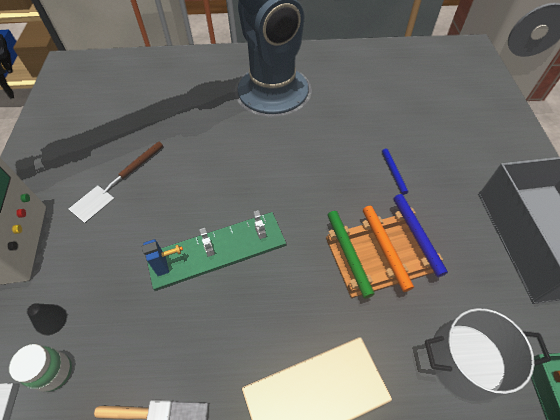

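```bash
cat > meas.py <<'E'
from h import *
import pickle,sys
def comps(m,amin=150):
    n,l,st,ce=cv2.connectedComponentsWithStats(m.astype(np.uint8));return [(l==i,st[i],ce[i]) for i in range(1,n) if st[i][4]>amin]
def hsv(c): return cv2.cvtColor(c["img"],cv2.COLOR_RGB2HSV)
def mask(c,col):
    h=hsv(c);H,S,V=h[...,0].astype(int),h[...,1],h[...,2]
    lo,hi,s,v={"blue":(112,128,150,60),"green":(45,95,90,40),"orange":(8,18,200,130)}[col]
    return (H>=lo)&(H<=hi)&(S>=s)&(V>=v)
def rectz(c,m,z):
    ys,xs=np.nonzero(m);hull=cv2.convexHull(np.c_[xs,ys].astype(np.int32))[:,0]
    P=np.array([onz(c,p,z)[:2] for p in hull],np.float32)*1000
    (ctr,sz,a)=cv2.minAreaRect(P);return np.array(ctr),np.array(sz),a
if __name__=="__main__":
  for n in("top","scene"):
    c=pickle.load(open(n+"0.pkl","rb"))
    for col,z in(("blue",.05),("orange",.05),("green",.014),("green",.05)):
        for m,st,ce in comps(mask(c,col)):
            r=rectz(c,m,z);print(n,col,z,ce.round(),st[4],*[np.round(x,1) for x in r])
E
python3 meas.py; python3 - <<'E'
import cv2
a=cv2.imread("pics/top0.png");t=cv2.resize(a[90:330,100:260],None,fx=2.5,fy=2.5,interpolation=cv2.INTER_CUBIC)
b=cv2.resize(a[135:240,270:450],(400,233),interpolation=cv2.INTER_CUBIC)
s=cv2.imread("pics/scene0.png");s=cv2.resize(s[200:295,135:295],(400,238),interpolation=cv2.INTER_CUBIC)
import numpy as np
o=np.zeros((600,800,3),np.uint8);o[:600,:400]=t;o[:233,400:]=b;o[240:478,400:]=s;cv2.imwrite("pics/crop1.png",o)
E
```

```text
top blue 0.05 [135. 173.] 1185 [547.1 293.9] [203.1  23.3] 14.0
top blue 0.05 [134. 279.] 600 [341.  281.1] [133.2  15.7] 9.2
top orange 0.05 [28. 37.] 329 [823.2 533.3] [118.   12.8] 89.8
top orange 0.05 [175. 159.] 1102 [574.3 218.8] [201.8  23.2] 13.7
top green 0.014 [52. 12.] 1306 [885.3 534.3] [ 88.7 185.2] 1.7
top green 0.014 [34. 51.] 831 [813.6 529.2] [172.9  30.4] 90.0
top green 0.014 [503.  75.] 305 [ 790.  -462.6] [69. 53.] 43.9
top green 0.014 [216. 157.] 1153 [592.3 143.7] [215.1  24.3] 14.0
top green 0.014 [353. 188.] 5159 [ 536.2 -146.9] [ 89.6 298.2] 18.2
top green 0.05 [52. 12.] 1306 [863.1 511.8] [ 84.9 177.2] 1.7
top green 0.05 [34. 51.] 831 [794.5 506.8] [165.4  29.1] 90.0
top green 0.05 [503.  75.] 305 [ 771.9 -442.1] [66.  50.7] 43.9
top green 0.05 [216. 157.] 1153 [582.8 138. ] [205.8  23.2] 14.0
top green 0.05 [353. 188.] 5159 [ 529.1 -140. ] [ 85.7 285.3] 18.2
scene blue 0.05 [394. 170.] 284 [367.1 280. ] [133.5  15.8] 9.2
scene blue 0.05 [420. 235.] 854 [540.1 295.3] [203.7  23.7] 13.8
scene orange 0.05 [388. 249.] 841 [567.8 219.8] [202.3  22.7] 13.3
scene green 0.014 [  3. 185.] 214 [ 333.5 -686.8] [134.8  21.9] 19.4
scene green 0.014 [350. 254.] 975 [560.4 146.9] [218.2  24.6] 14.0
scene green 0.014 [218. 250.] 3814 [ 538.8 -146.2] [ 92.5 298.9] 18.1
scene green 0.014 [552. 387.] 560 [855.1 470.6] [ 34.  114.7] 65.9
scene green 0.05 [  3. 185.] 214 [ 362.1 -654.8] [128.4  20.8] 19.4
scene green 0.05 [350. 254.] 975 [578.2 139. ] [207.8  23.4] 14.0
scene green 0.05 [218. 250.] 3814 [ 557.7 -140.1] [ 88.1 284.6] 18.1
scene green 0.05 [552. 387.] 560 [858.8 447.3] [ 32.4 109.2] 65.9
```

View pics/crop1.png

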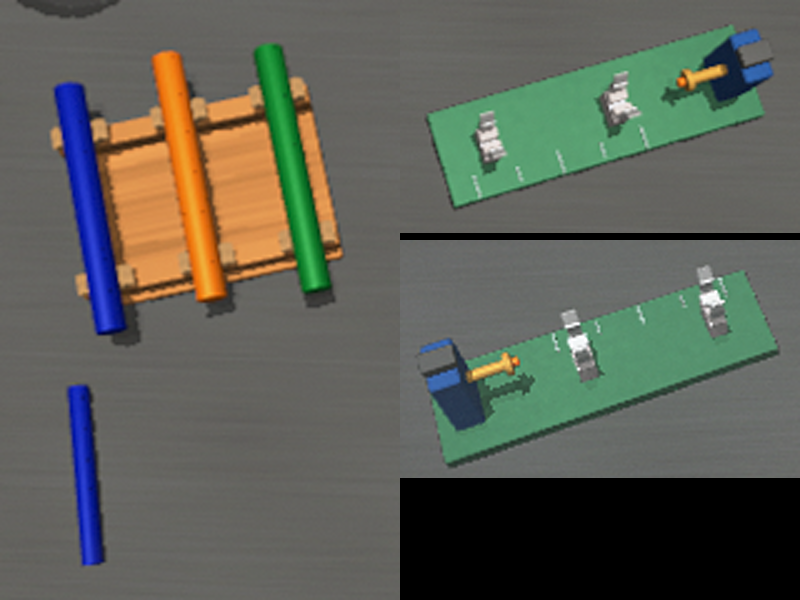

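Candidates for the target are the large blue bar in the rack (top px 135,173; measures 203×23 mm) and the small blue bar on the table (134,279; 133×16 mm). The rack bar is the one wanted, and the crop confirms it. Next I refine the holder pose and locate the screw tip.

```bash
python3 - <<'E'
from meas import *
th=np.radians(-71.85);hx=np.array([np.cos(th),np.sin(th),0]);hy=np.array([-hx[1],hx[0],0]);
O=np.array([.5368,-.1467,0])-.045*hx
print("O",O,"hx",hx)
tiles=[]
for n,b in(("top",(270,135,450,240)),("scene",(135,200,295,295))):
    c=pickle.load(open(n+"0.pkl","rb"));h=hsv(c)
    # screw/pin tip : ray ∩ vertical plane y=0 of holder
    m=(h[...,0]>=3)&(h[...,0]<=24)&(h[...,1]>150);g=mask(c,"green")
    u0,v0,u1,v1=b;roi=np.zeros_like(m);roi[v0:v1,u0:u1]=1
    ys,xs=np.nonzero(m&roi)
    D=[]
    for u,v in zip(xs,ys):
        e,r=ray(c,(u,v));t=((O-e)@hy)/(r@hy);p=e+r*t-O;D.append((p@hx*1e3,p[2]*1e3,h[v,u,0]))
    D=np.array(D);i=np.argsort(D[:,0]);print(n,"brass lowest x:",D[i[:14]].round(0).tolist())
    # plane z=60 alternative
    S=[]; 
    for u,v in zip(xs,ys):
        p=onz(c,(u,v),.06)-O;S.append((p@hx*1e3,p@hy*1e3,h[v,u,0]))
    S=np.array(S);j=np.argsort(S[:,0]);print("z=60:",S[j[:14]].round(0).tolist())
    # white clip pixels at z=.078
    w=(h[...,1]<60)&(h[...,2]>140)&roi.astype(bool)
    for mm,st,ce in comps(w,25):
        ys,xs=np.nonzero(mm);P=np.array([onz(c,(u,v),.070)-O for u,v in zip(xs,ys)])*1e3
        print("clip",ce.round(),st[4],"x",(P@hx).min().round(),(P@hx).max().round(),"y",(P@hy).min().round(),(P@hy).max().round())
    im=cv2.resize(c["img"][v0:v1,u0:u1,::-1],None,fx=4,fy=4,interpolation=cv2.INTER_CUBIC)
    def P(x,y,z): return tuple(((proj(c,O+hx*x+hy*y+np.array([0,0,z]))-(u0,v0)+.5)*4).astype(int).tolist())
    cv2.polylines(im,[np.array([P(-.105,-.045,.014),P(.195,-.045,.014),P(.195,.045,.014),P(-.105,.045,.014)])],True,(0,0,255),1)
    for x in(-.06,.06):
        for y in(-.0185,.0185):cv2.line(im,P(x-.008,y,.078),P(x+.008,y,.078),(255,0,255),1)
    cv2.line(im,P(-.06,0,.06),P(.154,0,.06),(0,255,255),1)
    tiles.append(im[:, :720])
W=max(t.shape[1] for t in tiles);H=sum(t.shape[0] for t in tiles);o=np.zeros((H,W,3),np.uint8);y=0
for t in tiles:o[y:y+t.shape[0],:t.shape[1]]=t;y+=t.shape[0]
o=cv2.resize(o,None,fx=min(1,600/H),fy=min(1,600/H));cv2.imwrite("pics/ov.png",o)
E
```

```text
O [ 0.52278224 -0.10393901  0.        ] hx [ 0.31150579 -0.95024425  0.        ]
top brass lowest x: [[100.0, 115.0, 17.0], [102.0, 120.0, 19.0], [103.0, 111.0, 18.0], [104.0, 103.0, 17.0], [105.0, 85.0, 12.0], [106.0, 108.0, 18.0], [107.0, 99.0, 18.0], [107.0, 90.0, 14.0], [108.0, 81.0, 12.0], [109.0, 72.0, 14.0], [109.0, 104.0, 18.0], [110.0, 96.0, 18.0], [111.0, 87.0, 17.0], [111.0, 78.0, 13.0]]
z=60: [[112.0, -2.0, 12.0], [112.0, -0.0, 13.0], [113.0, 2.0, 14.0], [114.0, -3.0, 12.0], [114.0, 4.0, 12.0], [114.0, -1.0, 14.0], [115.0, 1.0, 16.0], [115.0, -3.0, 12.0], [116.0, 3.0, 12.0], [116.0, -1.0, 14.0], [117.0, -6.0, 20.0], [117.0, 1.0, 16.0], [117.0, -4.0, 13.0], [117.0, 2.0, 13.0]]
clip [370. 180.] 134 x 45.0 70.0 y -19.0 13.0
clip [311. 198.] 127 x -71.0 -52.0 y -19.0 14.0
scene brass lowest x: [[111.0, 60.0, 9.0], [112.0, 56.0, 10.0], [112.0, 65.0, 15.0], [113.0, 61.0, 15.0], [114.0, 57.0, 11.0], [114.0, 66.0, 13.0], [115.0, 62.0, 18.0], [116.0, 68.0, 14.0], [116.0, 59.0, 10.0], [117.0, 64.0, 15.0], [118.0, 78.0, 17.0], [118.0, 69.0, 18.0], [118.0, 60.0, 15.0], [118.0, 74.0, 18.0]]
z=60: [[111.0, 0.0, 9.0], [112.0, 2.0, 10.0], [113.0, -3.0, 15.0], [113.0, -1.0, 15.0], [114.0, 2.0, 11.0], [115.0, -4.0, 13.0], [115.0, -1.0, 18.0], [116.0, 1.0, 10.0], [117.0, -5.0, 14.0], [117.0, -2.0, 15.0], [118.0, 0.0, 15.0], [119.0, -5.0, 18.0], [119.0, 5.0, 18.0], [119.0, -11.0, 17.0]]
clip [257. 214.] 36 x -66.0 -54.0 y -26.0 -9.0
clip [259. 224.] 63 x -67.0 -47.0 y -3.0 33.0
clip [203. 231.] 36 x 55.0 66.0 y -25.0 -10.0
clip [206. 242.] 65 x 51.0 68.0 y -2.0 31.0
```

View pics/ov.png

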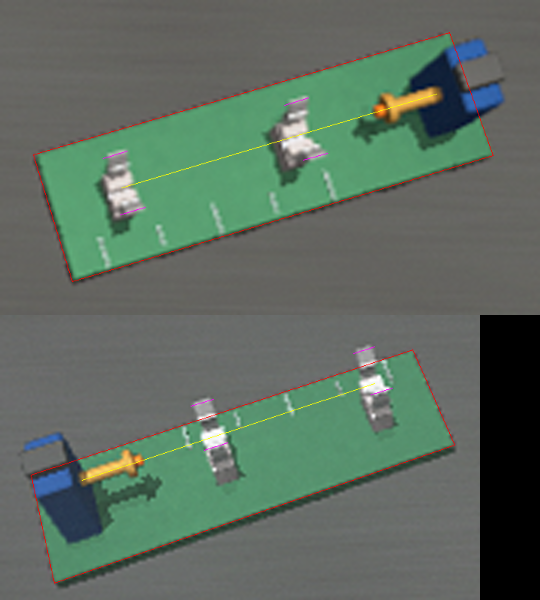

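Request:
play_rows(
  rows="1 1 0 0 0 -0.8 -1;1 1 0 0 0 -0.8 -1;1 1 0 0 0 0 -1;1 1 0 0 0 0 -1;1 1 0 0 0 0 -1;1 1 0 0 0 0 -1;1 1 0 0 0 0 -1;1 1 0 0 0 0 -1;1 1 0 0 0 0 -1;0 1 0 0 0 0 -1",
)

```text
t: 0.93
tcp_pos: [0.5277, -0.3206, 0.178]
tool_rot: [-3.12, -0.332, 0.016]
contact_force: [1.2, 0.4, 0.8]
finger_gap: 0.0869
```

Request:
play_rows(
  rows="0 1 0 0 0 0 -1;0 1 0 0 0 0 -1;0 1 0 0 0 0 -1;0 1 0 0 0 0 -1;0 1 0 0 0 0 -1;0 1 0 0 0 0 -1;0 1 0 0 0 0 -1;0 1 0 0 0 0 -1;0 1 0 0 0 0 -1;0 1 0 0 0 0 -1",
)

```text
t: 1.77
tcp_pos: [0.5248, -0.003, 0.1734]
tool_rot: [-3.116, -0.338, 0.027]
contact_force: [0.4, 0.1, 0.1]
finger_gap: 0.087
```

```bash
cat > go.py <<'E'
from h import *
O=np.array([.52278,-.10394,0]);hx=np.array([.3115,-.9502,0]);hy=np.array([.9502,.3115,0])
def go(x,y,z,jaw=None):
    s=manip.get_state();r=R.from_rotvec(s["tool_rot"]);d=(np.array([x,y,z])-s["tcp_pos"])
    print("t",round(s["t"],2),"tcp",np.round(s["tcp_pos"]*1e3,1),"gap",round(s["finger_gap"]*1e3,1),"F",np.round(s["contact_force"],1),"M",np.round(s["torque"],2))
    Y=r.as_matrix()[:,1];print("jaw deg",np.degrees(np.arctan2(Y[1],Y[0])).round(2))
    if jaw is not None:
        a=np.radians(jaw);yy=np.array([np.cos(a),np.sin(a),0]);zz=np.array([0,0,-1.]);T=np.c_[np.cross(yy,zz),yy,zz]
        w=(R.from_matrix(T)*r.inv()).as_rotvec();print("turn units",(np.degrees(w)/6).round(2))
    print("shift units",(d/.03).round(2))
    q=s["tcp_pos"]-O;print("holder xy mm",np.round([q@hx*1e3,q@hy*1e3],1))
if __name__=="__main__":
    import sys;go(*map(float,sys.argv[1:]))
E
python3 go.py .5436 .2946 .1 -76.1
```

```text
t 1.77 tcp [524.8  -3.  173.4] gap 87.0 F [0.4 0.1 0.1] M [ 0.02 -0.06 -0.04]
jaw deg -77.62
turn units [-0.05 -0.17  0.25]
shift units [ 0.63  9.92 -2.45]
holder xy mm [-95.3  33.4]
```

Request:
play_rows(
  rows="0.1 1 -0.1 0 0 0.1 -1;0.1 1 -0.1 0 -0.1 0.1 -1;0.1 1 0 0 -0.1 0 -1;0.1 1 0 0 0 0 -1;0.1 1 0 0 0 0 -1;0.1 1 0 0 0 0 -1;0 1 0 0 0 0 -1;0 1 0 0 0 0 -1;0 1 -0.3 0 0 0 -1;0 0.6 -0.5 0 0 0 -1",
)

```text
t: 2.6
tcp_pos: [0.5396, 0.302, 0.1424]
tool_rot: [-3.112, -0.375, -0.006]
contact_force: [0.5, -0.3, 0.3]
finger_gap: 0.0869
```

Request:
play_rows(
  rows="0 0 -0.5 0 0 0 -1;0 0 -0.5 0 0 0 -1;0 0 0 0 0 0 -1;0 0 0 0 0 0 -1",
)

```text
t: 2.93
tcp_pos: [0.5346, 0.3094, 0.1072]
tool_rot: [-3.108, -0.393, 0.005]
contact_force: [0.2, 0.3, 0.7]
finger_gap: 0.0871
```

```bash
python3 go.py .5436 .2946 .1 -76.1
```

```text
t 2.93 tcp [534.6 309.4 107.2] gap 87.1 F [0.2 0.3 0.7] M [ 0.02 -0.02 -0.01]
jaw deg -75.58
turn units [-0.08 -0.04 -0.09]
shift units [ 0.3  -0.49 -0.24]
holder xy mm [-389.1  140. ]
```

Request:
play_rows(
  rows="0.3 -0.5 0 -0.08 0 -0.1 -1;0 0 0 0 0 0 -1;0 0 -0.5 0 0 0 -1;0 0 -0.5 0 0 0 -1;0 0 -0.5 0 0 0 -1;0 0 -0.5 0 0 0 -1;0 0 0 0 0 0 -1;0 0 0 0 0 0 -1",
)

```text
t: 3.6
tcp_pos: [0.5537, 0.2863, 0.0533]
tool_rot: [3.121, 0.354, 0.015]
contact_force: [-0.2, -0.1, 0.1]
finger_gap: 0.087
```

```bash
python3 go.py .5436 .2946 .031 -76.1
```

```text
t 3.6 tcp [553.7 286.3  53.3] gap 87.0 F [-0.2 -0.1  0.1] M [ 0.08  0.08 -0.01]
jaw deg -77.07
turn units [-0.01  0.09  0.16]
shift units [-0.34  0.28 -0.74]
holder xy mm [-361.2  151. ]
```

Request:
play_rows(
  rows="-0.2 0.17 0 0 0.05 0.1 -1;0 0 0 0 0 0 -1;0 0 0 0 0 0 -1;0 0 0 0 0 0 -1",
)

```text
t: 3.93
tcp_pos: [0.55, 0.292, 0.0577]
tool_rot: [-3.118, -0.368, -0.015]
contact_force: [-0.1, 0.2, -0.6]
finger_gap: 0.0866
```

```bash
python3 go.py .5436 .2946 .031 -76.1
```

```text
t 3.93 tcp [550.  292.   57.7] gap 86.6 F [-0.1  0.2 -0.6] M [-0.01  0.02  0.02]
jaw deg -76.54
turn units [-0.03  0.09  0.07]
shift units [-0.21  0.09 -0.89]
holder xy mm [-367.7  149.2]
```

Request:
play_rows(
  rows="-0.2 0.1 -0.3 0 0.05 0.05 -1;0 0 -0.3 0 0 0 -1;0 0 -0.2 0 0 0 -1;0 0 0 0 0 0 -1;0 0 0 0 0 0 -1",
)

```text
t: 4.35
tcp_pos: [0.5434, 0.296, 0.0322]
tool_rot: [-3.115, -0.378, -0.008]
contact_force: [0.6, -0.2, 0.4]
finger_gap: 0.0871
```

```bash
python3 go.py .5436 .2946 .031 -76.1
```

```text
t 4.35 tcp [543.4 296.   32.2] gap 87.1 F [ 0.6 -0.2  0.4] M [ 0.   -0.06 -0.04]
jaw deg -76.15
turn units [-0.04  0.04  0.01]
shift units [ 0.01 -0.05 -0.04]
holder xy mm [-373.6  144.1]
```

Request:
play_rows(
  rows="0 0 0 0 0 0 1;0 0 0 0 0 0 1;0 0 0 0 0 0 1;0 0 0 0 0 0 1;0 0 0 0 0 0 1;0 0 0 0 0 0 1;0 0 0 0 0 0 1;0 0 0 0 0 0 1",
  newtons=40,
)

```text
t: 5.02
tcp_pos: [0.5439, 0.2959, 0.0323]
tool_rot: [-3.115, -0.377, -0.009]
contact_force: [-0.2, -0.4, -0.6]
finger_gap: 0.042
```

```bash
python3 go.py .5436 .2946 .13 -76.1
```

```text
t 5.02 tcp [543.9 295.9  32.3] gap 42.0 F [-0.2 -0.4 -0.6] M [ 0.03 -0.04 -0.04]
jaw deg -76.18
turn units [-0.04  0.05  0.01]
shift units [-0.01 -0.04  3.26]
holder xy mm [-373.4  144.7]
```

Still closing.

Request:
play_rows(
  rows="0 0 0 0 0 0 1;0 0 0 0 0 0 1;0 0 0 0 0 0 1;0 0 0 0 0 0 1;0 0 0 0 0 0 1;0 0 0 0 0 0 1",
)

```text
t: 5.52
tcp_pos: [0.544, 0.296, 0.0325]
tool_rot: [-3.115, -0.377, -0.009]
contact_force: [-0.1, 0.5, 0.5]
finger_gap: 0.004
```

```bash
python3 go.py .5436 .2946 .13 -76.1
```

```text
t 5.52 tcp [544.  296.   32.5] gap 4.0 F [-0.1  0.5  0.5] M [ 0.05  0.02 -0.  ]
jaw deg -76.18
turn units [-0.04  0.05  0.01]
shift units [-0.01 -0.05  3.25]
holder xy mm [-373.4  144.8]
```

```bash
python3 - <<'E'
from h import *
a=cap("top");b=cap("scene")
A=cv2.resize(a["img"][90:250,60:300,::-1],(800,533))[:, :];B=cv2.resize(b["img"][140:320,300:500,::-1],(400,360))
o=np.zeros((360,800,3),np.uint8);o[:,:400]=cv2.resize(A,(400,267),interpolation=cv2.INTER_AREA)[:360] if 0 else cv2.copyMakeBorder(cv2.resize(A,(400,267)),0,93,0,0,0);o[:,400:]=B
cv2.imwrite("pics/g1.png",o)
E
```

```text
(no output)
```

View pics/g1.png

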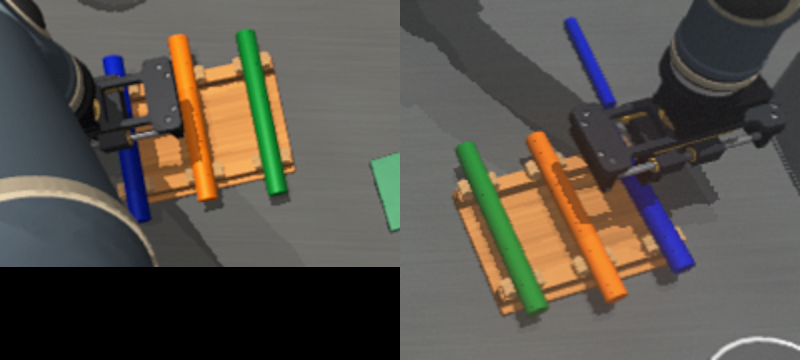

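Request:
play_rows(
  rows="0 0 0 0 0 0 1;0 0 0 0 0 0 1;0 0 0 0 0 0 1",
)

```text
t: 5.87
tcp_pos: [0.544, 0.296, 0.0325]
tool_rot: [-3.115, -0.377, -0.009]
contact_force: [-0.3, -0.8, 0.7]
finger_gap: 0.0005
```

```bash
python3 - <<'E'
from h import *
s=manip.get_state();print(s["finger_gap"],s["contact_force"])
a=cap("top");b=cap("scene")
T=np.array([.544,.296,.0325]);
for n,c in(("top",a),("scene",b)):
    print(n,[proj(c,T+np.array([0,0,z])).round() for z in(0,.019,.07,.12)])
o=np.zeros((600,800,3),np.uint8)
o[:,:400]=cv2.resize(a["img"][110:230,95:175,::-1],(400,600),interpolation=cv2.INTER_CUBIC)
o[:,400:]=cv2.resize(b["img"][170:290,380:460,::-1],(400,600),interpolation=cv2.INTER_CUBIC)
cv2.imwrite("pics/g2.png",o)
E
```

```text
0.0005025919934385886 [-0.2625882  -0.82652374  0.65111742]
top [array([137., 175.]), array([134., 173.]), array([124., 167.]), array([114., 160.])]
scene [array([416., 237.]), array([419., 233.]), array([426., 220.]), array([434., 207.])]
```

View pics/g2.png

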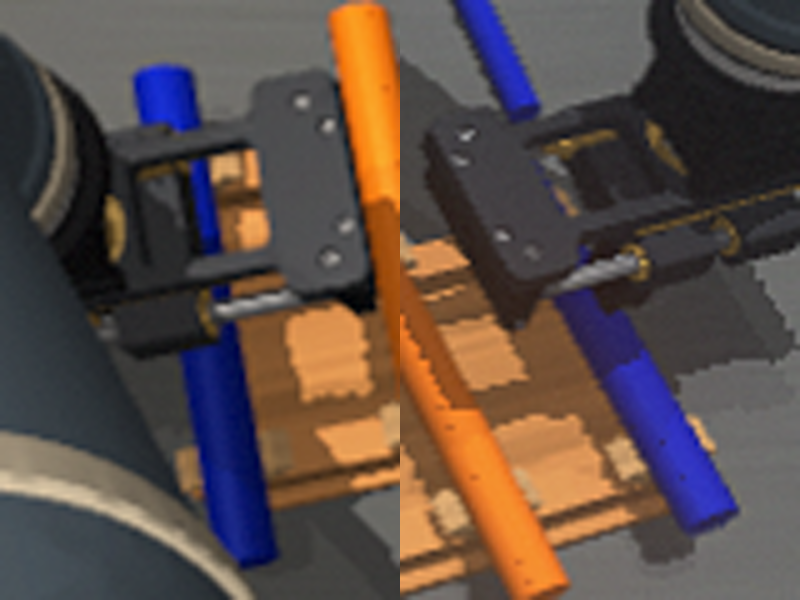

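Request:
play_rows(
  rows="0 0 0.3 0 0 0 1;0 0 0.3 0 0 0 1;0 0 0.5 0 0 0 1;0 0 0.5 0 0 0 1;0 0 0 0 0 0 1;0 0 0 0 0 0 1",
)

```text
t: 6.47
tcp_pos: [0.544, 0.2962, 0.0854]
tool_rot: [-3.114, -0.378, -0.011]
contact_force: [-0.8, -0.7, -0.2]
finger_gap: 0.0003
```

```bash
python3 - <<'E'
from h import *
s=manip.get_state();print(s["finger_gap"],s["contact_force"],s["tcp_pos"])
a=cap("top");b=cap("scene")
T=s["tcp_pos"]
for n,c in(("top",a),("scene",b)):
    print(n,[proj(c,T+np.array([0,0,z])).round() for z in(0,.019,.07,.12)])
o=np.zeros((600,800,3),np.uint8)
o[:,:400]=cv2.resize(a["img"][100:250,75:175,::-1],(400,600),interpolation=cv2.INTER_CUBIC)
o[:,400:]=cv2.resize(b["img"][150:300,370:470,::-1],(400,600),interpolation=cv2.INTER_CUBIC)
cv2.imwrite("pics/g3.png",o)
E
```

```text
0.0002526997378191318 [-0.77241765 -0.66716439 -0.18792351] [0.54401011 0.29616234 0.08535705]
top [array([127., 169.]), array([124., 166.]), array([113., 159.]), array([100., 151.])]
scene [array([424., 224.]), array([427., 220.]), array([435., 206.]), array([444., 191.])]
```

View pics/g3.png

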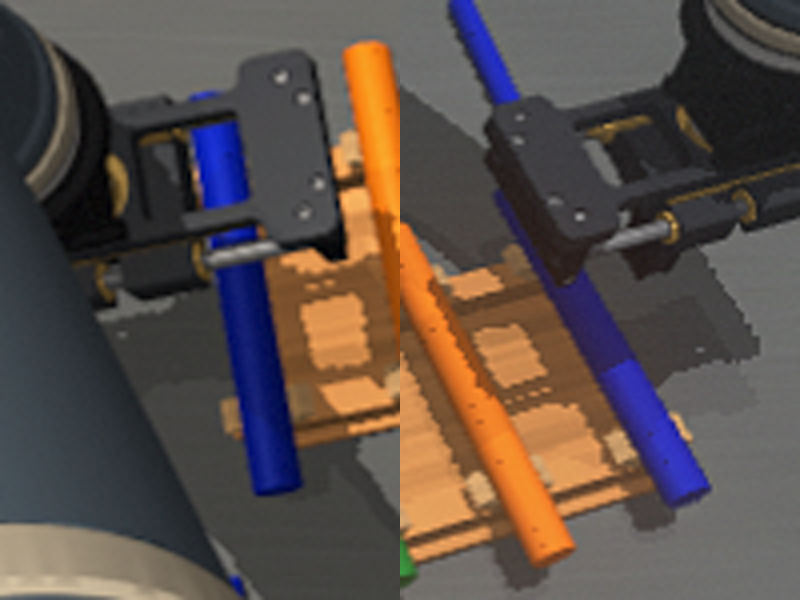

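```bash
python3 - <<'E'
from h import *
import pickle
a=pickle.load(open("top0.pkl","rb"));b=pickle.load(open("scene0.pkl","rb"))
s=manip.get_state();T=s["tcp_pos"];M=R.from_rotvec(s["tool_rot"]).as_matrix()
def tri(p,q):
    e1,v1=ray(a,p);e2,v2=ray(b,q)
    t=np.linalg.lstsq(np.c_[v1,-v2],e2-e1,rcond=None)[0];x,y=e1+v1*t[0],e2+v2*t[1]
    return (x+y)/2,np.linalg.norm(x-y)*1e3
def tc(p):return (75+p[0]/4,100+p[1]/4)
def sc(p):return (370+(p[0]-400)/4,150+p[1]/4)
for n,p,q in (("s1",(281,77),(580,217)),("s2",(304,99),(552,200)),("s3",(319,183),(519,117)),("s3b",(319,183),(520,140)),("s4",(304,213),(519,117)),("s4b",(304,213),(520,140)),("low",(330,245),(500,180)),("low2",(330,245),(570,270)),("low3",(245,55),(570,270))):
    P,g=tri(tc(p),sc(q));print(n,(P*1e3).round(),"gap",g.round(1),"tool mm",(M.T@(P-T)*1e3).round())
print(M.round(3),s["joint_positions"].round(3))
E
```

```text
s1 [589. 221. 234.] gap 3.0 tool mm [  27.   83. -149.]
s2 [580. 212. 235.] gap 2.6 tool mm [  16.   90. -150.]
s3 [544. 201. 246.] gap 5.1 tool mm [ -21.   92. -162.]
s3b [548. 205. 234.] gap 4.1 tool mm [ -17.   89. -150.]
s4 [535. 208. 234.] gap 1.7 tool mm [ -28.   83. -150.]
s4b [539. 212. 222.] gap 0.7 tool mm [ -24.   80. -138.]
low [535. 212. 186.] gap 1.3 tool mm [ -28.   80. -102.]
low2 [552. 243. 129.] gap 28.0 tool mm [ -4.  54. -44.]
low3 [602. 231. 215.] gap 19.0 tool mm [  42.   77. -131.]
[[ 0.971  0.239  0.006]
 [ 0.239 -0.971  0.005]
 [ 0.007 -0.003 -1.   ]] [-0.303  0.501 -0.357  1.762  0.213  0.91  -2.08 ]
```

```bash
python3 - <<'E'
from h import *
a=cap("top");b=cap("scene");T=manip.get_state()["tcp_pos"]
o=np.zeros((600,800,3),np.uint8)
for c,x0,y0,X in((a,90,120,0),(b,390,170,400)):
    im=c["img"][y0:y0+105,x0:x0+70,::-1].astype(float)/255
    im=(np.clip(im*1.3,0,1)**.45*255).astype(np.uint8)
    im=cv2.resize(im,(400,600),interpolation=cv2.INTER_NEAREST)
    for z in(0,.019,.07):
        p=(proj(c,T+np.array([0,0,z]))-(x0,y0))*400/70;cv2.circle(im,tuple(p.astype(int).tolist()),4,(0,0,255),-1)
    o[:,X:X+400]=im
cv2.imwrite("pics/g4.png",o)
E
```

```text
(no output)
```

View pics/g4.png

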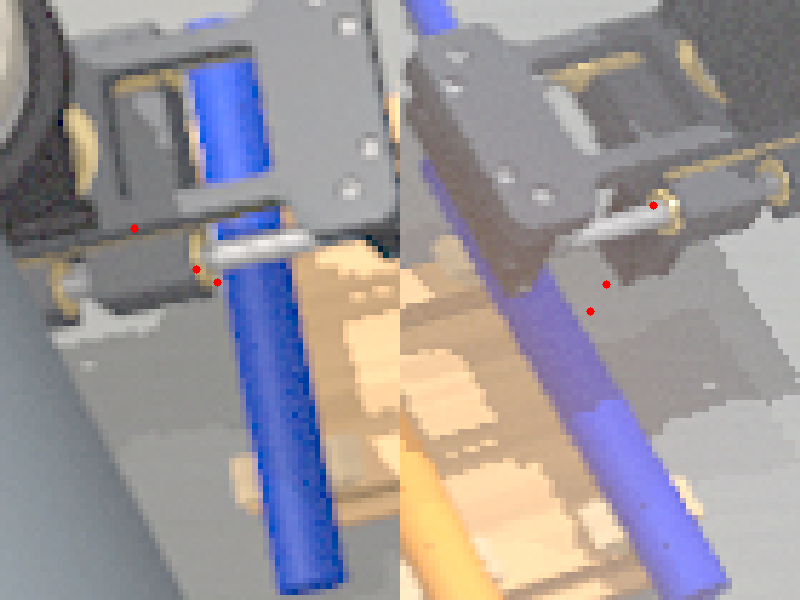

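```bash
python3 - <<'E'
from h import *
import pickle
pickle.dump([cap("top"),cap("scene"),manip.get_state()],open("cl.pkl","wb"))
E
```

Request:
play_rows(
  rows="0 0 0 0 0 0 -1;0 0 0 0 0 0 -1;0 0 0 0 0 0 -1;0 0 0 0 0 0 -1;0 0 0 0 0 0 -1;0 0 0 0 0 0 -1;0 0 0 0 0 0 -1;0 0 0 0 0 0 -1;0 0 0 0 0 0 -1;0 0 0 0 0 0 -1",
)

```text
t: 7.6
tcp_pos: [0.5421, 0.2951, 0.0814]
tool_rot: [-3.117, -0.378, -0.0]
contact_force: [-0.6, -0.3, 0.4]
finger_gap: 0.0596
```

Request:
play_rows(
  rows="0 0 0 0 0 0 -1;0 0 0 0 0 0 -1;0 0 0 0 0 0 -1;0 0 0 0 0 0 -1;0 0 0 0 0 0 -1",
)

```text
t: 8.02
tcp_pos: [0.5421, 0.2951, 0.0816]
tool_rot: [-3.117, -0.378, -0.001]
contact_force: [-0.4, 0.0, 0.1]
finger_gap: 0.0853
```

```bash
python3 - <<'E'
from h import *
import pickle
C=pickle.load(open("cl.pkl","rb"));s=manip.get_state();Op=[cap("top"),cap("scene"),s];pickle.dump(Op,open("op.pkl","wb"))
print(s["finger_gap"],s["tcp_pos"],C[2]["tcp_pos"],C[0]["eye"],C[1]["eye"])
T=s["tcp_pos"];M=R.from_rotvec(s["tool_rot"]).as_matrix()
o=np.zeros((600,800,3),np.uint8)
for i,(x0,y0) in enumerate(((85,100),(380,150))):
    d=np.abs(C[i]["img"].astype(int)-Op[i]["img"]).sum(2)>30
    n,l,st,ce=cv2.connectedComponentsWithStats(d.astype(np.uint8));print([st[k].tolist() for k in range(1,n) if st[k][4]>25])
    im=Op[i]["img"][y0:y0+120,x0:x0+80,::-1].astype(float)/255
    im=(np.clip(im*1.3,0,1)**.45*255).astype(np.uint8)
    im=cv2.resize(im,(400,600),interpolation=cv2.INTER_NEAREST)
    for yy in(-.058,-.0435,0,.0435,.058):
      for z in(0,-.07):
        p=(proj(C[i],T+M@np.array([0,yy,z]))-(x0,y0)+.5)*5;cv2.circle(im,tuple(p.astype(int).tolist()),4,(0,0,255),-1)
    o[:,i*400:i*400+400]=im
cv2.imwrite("pics/g5.png",o)
E
```

```text
0.08533069082098474 [0.54212961 0.29514176 0.08155569] [0.54313316 0.29565968 0.08354764] [0.3714126  0.01224624 0.84711362] [ 0.93258703 -0.01742754  0.76722061]
[[0, 32, 59, 55, 321], [25, 63, 29, 30, 73], [61, 75, 7, 17, 39], [82, 110, 16, 43, 229], [100, 112, 61, 37, 282], [107, 127, 32, 30, 565], [101, 134, 8, 22, 72], [93, 147, 78, 34, 902], [154, 173, 14, 20, 168], [146, 176, 8, 12, 42], [158, 194, 12, 5, 36], [0, 199, 207, 221, 2118], [48, 395, 115, 25, 1066]]
[[415, 0, 35, 62, 137], [511, 17, 43, 57, 124], [513, 24, 36, 58, 335], [463, 41, 63, 67, 311], [446, 69, 16, 43, 72], [466, 73, 56, 38, 441], [462, 99, 49, 30, 213], [445, 134, 42, 36, 357], [437, 144, 6, 25, 44], [489, 153, 12, 15, 36], [437, 176, 10, 12, 35], [412, 179, 28, 18, 299], [404, 187, 90, 39, 906], [388, 231, 13, 16, 117], [401, 235, 9, 9, 28], [419, 237, 9, 6, 26]]
```

View pics/g5.png

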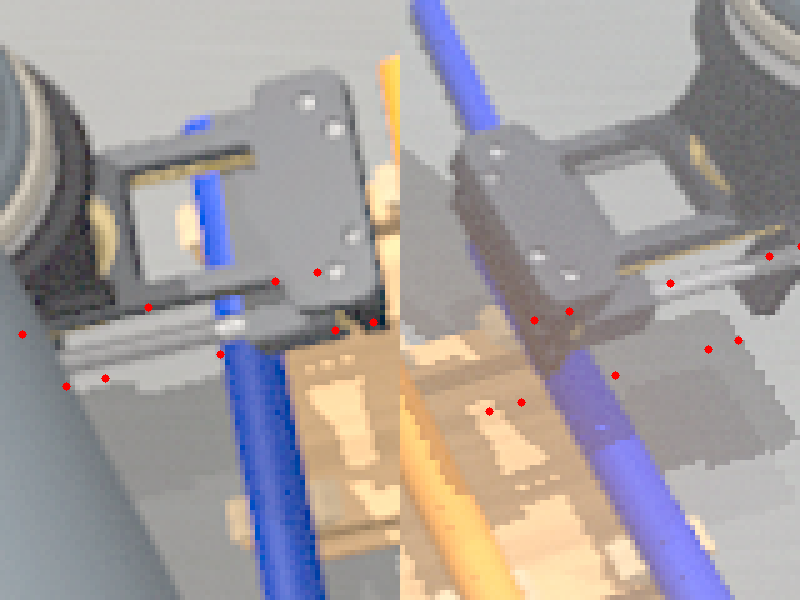

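```bash
python3 - <<'E'
from h import *
import pickle
C=pickle.load(open("op.pkl","rb"));s=C[2];T=s["tcp_pos"];M=R.from_rotvec(s["tool_rot"]).as_matrix();c=C[1]
for p in((770,312),(740,290),(795,300),(560,375),(545,360),(590,345)):
    e,v=ray(c,(380+(p[0]-400)/5,150+p[1]/5))
    for X in(.0095,):
        t=((T+M[:,0]*X-e)@M[:,0])/(v@M[:,0]);print(p,X,(M.T@(e+v*t-T)*1e3).round())
E
```

```text
(770, 312) 0.0095 [  9. -53. -37.]
(740, 290) 0.0095 [  9. -28. -65.]
(795, 300) 0.0095 [ 10. -62. -42.]
(560, 375) 0.0095 [  9.  40. -34.]
(545, 360) 0.0095 [  9.  52. -51.]
(590, 345) 0.0095 [  9.  33. -53.]
```

Request:
play_rows(
  rows="0.04 0 -0.4 0 0 0 -1;0 0 -0.5 0 0 0 -1;0 0 -0.5 0 0 0 -1;0 0 -0.3 0 0 0 -1;0 0 -0.15 0 0 0 -1;0 0 -0.1 0 0 0 -1;0 0 0 0 0 0 -1;0 0 0 0 0 0 -1",
)

```text
t: 8.78
tcp_pos: [0.5436, 0.295, 0.0178]
tool_rot: [-3.117, -0.378, -0.001]
contact_force: [-0.1, 0.0, 0.5]
finger_gap: 0.0869
```

```bash
python3 go.py .5436 .2946 -.004 -76.1
```

```text
t 8.78 tcp [543.6 295.   17.8] gap 86.9 F [-0.1  0.   0.5] M [ 0.03 -0.02  0.02]
jaw deg -76.16
turn units [-0.02  0.01  0.01]
shift units [ 0.   -0.01 -0.73]
holder xy mm [-372.6  144. ]
```

Request:
play_rows(
  rows="0 0 -0.15 0 0 0 -1;0 0 -0.15 0 0 0 -1;0 0 0 0 0 0 -1",
)

```text
t: 9.03
tcp_pos: [0.5447, 0.2957, 0.0096]
tool_rot: [-3.115, -0.378, -0.006]
contact_force: [-1.1, -0.5, 0.0]
finger_gap: 0.0868
```

Request:
play_rows(
  rows="0 0 -0.15 0 0 0 -1;0 0 -0.15 0 0 0 -1;0 0 0 0 0 0 -1;0 0 0 0 0 0 -1",
)

```text
t: 9.37
tcp_pos: [0.5452, 0.296, 0.0002]
tool_rot: [-3.115, -0.378, -0.008]
contact_force: [-0.8, -0.1, -0.0]
finger_gap: 0.0876
```

```bash
python3 go.py .5436 .2946 -.004 -76.1
```

```text
t 9.37 tcp [5.452e+02 2.960e+02 2.000e-01] gap 87.6 F [-0.8 -0.1 -0. ] M [ 0.04 -0.    0.03]
jaw deg -76.17
turn units [-0.04  0.04  0.01]
shift units [-0.05 -0.05 -0.14]
holder xy mm [-373.   145.9]
```

Request:
play_rows(
  rows="0 0 -0.08 0 0 0 1;0 0 -0.05 0 0 0 1;0 0 0 0 0 0 1;0 0 0 0 0 0 1;0 0 0 0 0 0 1;0 0 0 0 0 0 1;0 0 0 0 0 0 1;0 0 0 0 0 0 1;0 0 0 0 0 0 1;0 0 0 0 0 0 1",
  newtons=40,
)

```text
t: 10.2
tcp_pos: [0.5456, 0.2962, -0.0037]
tool_rot: [-3.115, -0.378, -0.009]
contact_force: [-0.2, -0.7, 0.4]
finger_gap: 0.0282
```

Request:
play_rows(
  rows="0 0 0 0 0 0 1;0 0 0 0 0 0 1;0 0 0 0 0 0 1;0 0 0 0 0 0 1",
)

```text
t: 10.53
tcp_pos: [0.546, 0.2944, -0.0037]
tool_rot: [-3.117, -0.377, -0.009]
contact_force: [0.6, -0.9, 0.5]
finger_gap: 0.023
```

```bash
python3 go.py .5436 .2946 -.004 -76.1
```

```text
t 10.53 tcp [546.  294.4  -3.7] gap 23.0 F [ 0.6 -0.9  0.5] M [-0.16 -0.02 -0.02]
jaw deg -76.21
turn units [-0.02  0.05  0.02]
shift units [-0.08  0.01 -0.01]
holder xy mm [-371.3  146.1]
```

Request:
play_rows(
  rows="0 0 0.2 0 0 0 1;0 0 0.3 0 0 0 1;0 0 0.5 0 0 0 1;0 0 0.6 0 0 0 1;0 0 0.6 0 0 0 1;0 0 0.6 0 0 0 1;0 0 0.5 0 0 0 1;0 0 0.3 0 0 0 1;0 0 0 0 0 0 1;0 0 0 0 0 0 1",
)

```text
t: 11.37
tcp_pos: [0.5409, 0.2949, 0.1103]
tool_rot: [-3.116, -0.38, 0.001]
contact_force: [0.4, -0.8, -2.8]
finger_gap: 0.023
```

```bash
python3 go.py .5237 -.1068 .115 18.15
```

```text
t 11.37 tcp [540.9 294.9 110.3] gap 23.0 F [ 0.4 -0.8 -2.8] M [-0.04 -0.03 -0.02]
jaw deg -76.1
turn units [-1.000e-02 -3.000e-02  1.571e+01]
shift units [ -0.57 -13.39   0.16]
holder xy mm [-373.4  141.5]
```

Request:
play_rows(
  rows="0 -0.6 0 0 0 0.5 1;0 -0.8 0 0 0 0.9 1;0 -0.9 0 0 0 0.9 1;0 -0.9 0 0 0 0.9 1;0 -0.9 0 0 0 0.9 1;0 -0.9 0 0 0 0.9 1;0 -0.9 0 0 0 0.9 1;0 -0.9 0 0 0 0.9 1;0 -0.9 0 0 0 0.9 1;0 -0.9 0 0 0 0.9 1",
)

```text
t: 12.2
tcp_pos: [0.53, 0.0352, 0.1007]
tool_rot: [-2.581, -1.774, 0.031]
contact_force: [0.2, 0.9, -2.9]
finger_gap: 0.0231
```

```bash
python3 go.py .5237 -.1068 .115 18.15
```

```text
t 12.2 tcp [530.   35.2 100.7] gap 23.1 F [ 0.2  0.9 -2.9] M [-0.03 -0.12  0.06]
jaw deg -21.01
turn units [ 0.1  -0.19  6.52]
shift units [-0.21 -4.73  0.48]
holder xy mm [-130.    50.2]
```

Request:
play_rows(
  rows="0 -0.7 0.3 0 -0.1 0.9 1;0 -0.7 0.2 0 -0.1 0.9 1;0 -0.7 0.1 0.1 0 0.9 1;0 -0.7 0 0 0 0.9 1;0 -0.5 0 0 0 0.9 1;0 -0.4 0 0 0 0.7 1;0 -0.2 0 0 0 0.4 1;0 0 0 0 0 0.2 1;0 0 0 0 0 0 1;0 0 0 0 0 0 1",
)

```text
t: 13.03
tcp_pos: [0.5201, -0.0978, 0.1085]
tool_rot: [-1.904, -2.477, 0.018]
contact_force: [-0.5, -0.2, -2.3]
finger_gap: 0.0229
```

```bash
python3 go.py .5237 -.1068 .09 18.15
```

```text
t 13.03 tcp [520.1 -97.8 108.5] gap 22.9 F [-0.5 -0.2 -2.3] M [ 0.01 -0.23 -0.01]
jaw deg 14.9
turn units [-0.01 -0.2   0.54]
shift units [ 0.12 -0.3  -0.62]
holder xy mm [-6.7 -0.7]
```

Request:
play_rows(
  rows="0.1 -0.25 0 0 -0.15 0.4 1;0 0 0 0 0 0 1;0 0 0 0 0 0 1;0 0 0 0 0 0 1",
)

```text
t: 13.37
tcp_pos: [0.5224, -0.1012, 0.1076]
tool_rot: [-1.854, -2.527, 0.003]
contact_force: [0.1, 0.3, -2.3]
finger_gap: 0.023
```

```bash
python3 go.py .5237 -.1068 .06 18.15; cat > bar.py <<'E'
from meas import *
from go import O,hx,hy
def bar(z):
    out=[]
    for n in("top","scene"):
        c=cap(n);ms=[(m,st) for m,st,ce in comps(mask(c,"blue"),60)]
        for m,st in ms:
            ys,xs=np.nonzero(m);P=np.array([onz(c,(u,v),z) for u,v in zip(xs,ys)])-O
            X,Y=P@hx*1e3,P@hy*1e3
            if abs(Y.mean())<25 and abs(X.mean())<110:
                k=np.polyfit(X,Y,1);print(n,"n",len(X),"x %.1f..%.1f"%(X.min(),X.max()),"line y=%.1f%+.4f x"%(k[1],k[0]))
if __name__=="__main__": bar(float(sys.argv[1]))
E
python3 - <<'E'
import sys;sys.path.insert(0,".")
from bar import *
bar(manip.get_state()["tcp_pos"][2]+.0537)
E
```

```text
t 13.37 tcp [ 522.4 -101.2  107.6] gap 23.0 F [ 0.1  0.3 -2.3] M [-0.   -0.17 -0.01]
jaw deg 17.46
turn units [-0.03 -0.07  0.12]
shift units [ 0.04 -0.19 -1.59]
holder xy mm [-2.8  0.5]
top n 596 x -101.0..-21.6 line y=0.9+0.0019 x
scene n 296 x -105.6..-50.9 line y=-0.8-0.0019 x
scene n 416 x 32.8..96.9 line y=-0.5-0.0161 x
```

Request:
play_rows(
  rows="0.08 -0.25 0 0 -0.07 0.12 1;0 0 -0.3 0 0 0 1;0 0 -0.5 0 0 0 1;0 0 -0.5 0 0 0 1;0 0 -0.4 0 0 0 1;0 0 -0.2 0 0 0 1;0 0 0 0 0 0 1;0 0 0 0 0 0 1",
)

```text
t: 14.13
tcp_pos: [0.5259, -0.1093, 0.0467]
tool_rot: [1.842, 2.544, 0.006]
contact_force: [-0.4, 1.1, -2.0]
finger_gap: 0.0231
```

```bash
python3 go.py .5244 -.1087 .03 18.15
```

```text
t 14.13 tcp [ 525.9 -109.3   46.7] gap 23.1 F [-0.4  1.1 -2. ] M [-0.02 -0.11  0.08]
jaw deg 18.2
turn units [-0.03  0.03 -0.01]
shift units [-0.05  0.02 -0.56]
holder xy mm [6.  1.3]
```

Request:
play_rows(
  rows="-0.05 0 -0.05 0 0 0 1;0 0 0 0 0 0 1;0 0 0 0 0 0 1",
)

```text
t: 14.38
tcp_pos: [0.5253, -0.1094, 0.0462]
tool_rot: [1.841, 2.542, 0.008]
contact_force: [-0.6, 0.1, -2.3]
finger_gap: 0.023
```

```bash
python3 go.py .5244 -.1087 .03 18.15; python3 - <<'E'
from bar import *
bar(manip.get_state()["tcp_pos"][2]+.0537)
E
```

```text
t 14.38 tcp [ 525.3 -109.4   46.2] gap 23.0 F [-0.6  0.1 -2.3] M [ 0.03 -0.09  0.02]
jaw deg 18.18
turn units [-0.02  0.05 -0.  ]
shift units [-0.03  0.02 -0.54]
holder xy mm [5.9 0.7]
top n 511 x -92.8..-14.0 line y=0.5+0.0193 x
scene n 266 x -96.3..-41.3 line y=-1.1+0.0104 x
scene n 356 x 41.8..105.9 line y=-1.4-0.0047 x
```

Request:
play_rows(
  rows="-0.02 0 -0.15 0 0 0 1;0 0 -0.15 0 0 0 1;0 0 -0.1 0 0 0 1;0 0 -0.1 0 0 0 1;0 0 0 0 0 0 1",
)

```text
t: 14.9
tcp_pos: [0.5251, -0.1097, 0.0306]
tool_rot: [1.84, 2.54, 0.008]
contact_force: [-1.1, -0.1, -2.6]
finger_gap: 0.023
```

Request:
play_rows(
  rows="0 0 -0.08 0 0 0 1;0 0 -0.08 0 0 0 1;0 0 -0.05 0 0 0 1",
)

```text
t: 15.15
tcp_pos: [0.5253, -0.1096, 0.0236]
tool_rot: [1.84, 2.541, 0.009]
contact_force: [0.5, -0.0, -2.2]
finger_gap: 0.0233
```

```bash
python3 go.py .5244 -.1087 .0063 18.15
```

```text
t 15.15 tcp [ 525.3 -109.6   23.6] gap 23.3 F [ 0.5 -0.  -2.2] M [ 0.02 -0.11  0.03]
jaw deg 18.17
turn units [-0.02  0.07 -0.  ]
shift units [-0.03  0.03 -0.58]
holder xy mm [6.2 0.6]
```

Request:
play_rows(
  rows="0 0 -0.05 0 0 0 1;0 0 -0.05 0 0 0 1",
)

```text
t: 15.32
tcp_pos: [0.5261, -0.1093, 0.0206]
tool_rot: [1.84, 2.54, 0.01]
contact_force: [-0.6, 0.5, 4.6]
finger_gap: 0.0233
```

Request:
play_rows(
  rows="0 0 -0.05 0 0 0 1;0 0 -0.05 0 0 0 1",
)

```text
t: 15.48
tcp_pos: [0.527, -0.1094, 0.0192]
tool_rot: [1.839, 2.538, 0.01]
contact_force: [-3.8, 0.3, 8.2]
finger_gap: 0.023
```

```bash
python3 go.py .5244 -.1087 .0063 18.15
```

```text
t 15.48 tcp [ 527.  -109.4   19.2] gap 23.0 F [-3.8  0.3  8.2] M [ 0.11  0.52 -0.02]
jaw deg 18.15
turn units [-0.01  0.09  0.  ]
shift units [-0.09  0.02 -0.43]
holder xy mm [6.5 2.3]
```

Request:
play_rows(
  rows="-0.06 0 -0.06 0 0 0 1;-0.02 0 -0.06 0 0 0 1",
)

```text
t: 15.65
tcp_pos: [0.5271, -0.1096, 0.0183]
tool_rot: [1.837, 2.534, 0.011]
contact_force: [-2.9, 0.8, 9.0]
finger_gap: 0.023
```

```bash
python3 go.py .5244 -.1087 .0063 18.15
```

```text
t 15.65 tcp [ 527.1 -109.6   18.3] gap 23.0 F [-2.9  0.8  9. ] M [0.15 0.44 0.03]
jaw deg 18.14
turn units [0.01 0.13 0.  ]
shift units [-0.09  0.03 -0.4 ]
holder xy mm [6.7 2.3]
```

Request:
play_rows(
  rows="-0.12 -0.02 -0.1 0 0.1 0 1;-0.06 0 -0.1 0 0.1 0 1",
)

```text
t: 15.82
tcp_pos: [0.526, -0.11, 0.0161]
tool_rot: [1.842, 2.542, -0.002]
contact_force: [-0.9, -0.0, 8.5]
finger_gap: 0.0232
```

```bash
python3 go.py .5244 -.1087 .0063 18.15
```

```text
t 15.82 tcp [ 526.  -110.    16.1] gap 23.2 F [-0.9 -0.   8.5] M [ 0.04  0.1  -0.07]
jaw deg 18.15
turn units [0.02 0.01 0.  ]
shift units [-0.05  0.04 -0.33]
holder xy mm [6.8 1.2]
```

Bar axis is at 69.8 mm and lips are spreading; lateral force is near zero. I continue with small steps.

Request:
play_rows(
  rows="-0.05 0 -0.1 0 0.03 0 1;-0.03 0 -0.1 0 0 0 1",
)

```text
t: 15.98
tcp_pos: [0.5265, -0.1102, 0.0132]
tool_rot: [1.84, 2.54, -0.003]
contact_force: [-2.0, -0.7, 5.9]
finger_gap: 0.0232
```

```bash
python3 go.py .5244 -.1087 .0063 18.15
```

```text
t 15.98 tcp [ 526.5 -110.2   13.2] gap 23.2 F [-2.  -0.7  5.9] M [-0.02  0.42 -0.05]
jaw deg 18.15
turn units [0.05 0.03 0.  ]
shift units [-0.07  0.05 -0.23]
holder xy mm [7.2 1.6]
```

Request:
play_rows(
  rows="-0.07 0.02 -0.07 0 0.03 0 1;-0.03 0 -0.05 0 0 0 1",
)

```text
t: 16.15
tcp_pos: [0.5261, -0.1104, 0.0116]
tool_rot: [1.839, 2.537, -0.005]
contact_force: [-1.4, 0.3, 4.6]
finger_gap: 0.0231
```

```bash
python3 go.py .5244 -.1087 .0063 18.15
```

```text
t 16.15 tcp [ 526.1 -110.4   11.6] gap 23.1 F [-1.4  0.3  4.6] M [ 0.09 -0.04  0.  ]
jaw deg 18.13
turn units [0.07 0.04 0.  ]
shift units [-0.06  0.06 -0.18]
holder xy mm [7.2 1.1]
```

Request:
play_rows(
  rows="-0.06 0.02 -0.07 0.05 0.03 0 1;-0.03 0 -0.05 0 0 0 1",
)

```text
t: 16.32
tcp_pos: [0.5257, -0.1099, 0.009]
tool_rot: [1.84, 2.539, 0.003]
contact_force: [1.3, -0.4, 0.3]
finger_gap: 0.0227
```

Request:
play_rows(
  rows="-0.03 0 -0.05 0 0 0 1",
)

```text
t: 16.4
tcp_pos: [0.5255, -0.1098, 0.0075]
tool_rot: [1.839, 2.538, 0.006]
contact_force: [2.9, -1.0, -1.0]
finger_gap: 0.023
```

```bash
python3 go.py .5244 -.1087 .0063 18.15
```

```text
t 16.4 tcp [ 525.5 -109.8    7.5] gap 23.0 F [ 2.9 -1.  -1. ] M [-0.02 -0.71 -0.1 ]
jaw deg 18.14
turn units [0.01 0.08 0.  ]
shift units [-0.04  0.04 -0.04]
holder xy mm [6.4 0.8]
```

Request:
play_rows(
  rows="0.02 0 -0.05 0 0 0 1;0 0 -0.03 0 0 0 1;0 0 0 0 0 0 1",
)

```text
t: 16.65
tcp_pos: [0.5259, -0.1097, 0.0063]
tool_rot: [1.841, 2.538, 0.003]
contact_force: [1.9, -0.4, -3.7]
finger_gap: 0.0229
```

```bash
python3 go.py .5244 -.1087 .0063 18.15; python3 bar.py .06
```

```text
t 16.65 tcp [ 525.9 -109.7    6.3] gap 22.9 F [ 1.9 -0.4 -3.7] M [ 0.01 -0.58 -0.09]
jaw deg 18.1
turn units [0.02 0.06 0.01]
shift units [-0.05  0.03  0.  ]
holder xy mm [6.4 1.2]
top n 438 x -92.8..-14.9 line y=1.0+0.0134 x
scene n 227 x -95.6..-40.0 line y=-1.2+0.0049 x
scene n 306 x 42.2..105.6 line y=-2.1+0.0049 x
```

Request:
play_rows(
  rows="0 0 -0.06 0 0 0 1;0 0 -0.03 0 0 0 1",
)

```text
t: 16.92
tcp_pos: [0.5259, -0.1098, 0.0062]
tool_rot: [1.841, 2.537, -0.001]
contact_force: [-1.5, 0.4, 8.2]
finger_gap: 0.0229
```

```bash
python3 go.py .5244 -.1087 .0063 18.15
```

```text
t 16.92 tcp [ 525.9 -109.8    6.2] gap 22.9 F [-1.5  0.4  8.2] M [ 0.05  0.28 -0.02]
jaw deg 18.07
turn units [0.04 0.05 0.01]
shift units [-0.05  0.04  0.  ]
holder xy mm [6.5 1.1]
```

Request:
play_rows(
  rows="0 0 0.04 0 0.05 0 1;0 0 0 0 0 0 1",
)

```text
t: 17.08
tcp_pos: [0.5253, -0.1097, 0.0063]
tool_rot: [1.844, 2.542, -0.006]
contact_force: [1.2, -0.8, 5.9]
finger_gap: 0.0231
```

Request:
play_rows(
  rows="0.03 -0.1 0 0 0 0 1;0.03 -0.1 0 0 0 0 1",
)

```text
t: 17.25
tcp_pos: [0.5254, -0.1097, 0.0062]
tool_rot: [-1.839, -2.54, -0.0]
contact_force: [-3.5, 7.3, 7.9]
finger_gap: 0.0229
```

```bash
python3 go.py .5244 -.1087 .0063 18.15
```

```text
t 17.25 tcp [ 525.4 -109.7    6.2] gap 22.9 F [-3.5  7.3  7.9] M [ 1.51  0.59 -0.12]
jaw deg 18.18
turn units [-0.03 -0.05 -0.01]
shift units [-0.03  0.03  0.  ]
holder xy mm [6.3 0.7]
```

Request:
play_rows(
  rows="0 0 0.1 0 0 0 1;0.01 -0.02 0.03 0 0 0 1",
)

```text
t: 17.42
tcp_pos: [0.5244, -0.1088, 0.008]
tool_rot: [-1.835, -2.538, -0.002]
contact_force: [2.4, 3.4, -0.6]
finger_gap: 0.0229
```

```bash
python3 go.py .5244 -.1087 .0063 18.15
```

```text
t 17.42 tcp [ 524.4 -108.8    8. ] gap 22.9 F [ 2.4  3.4 -0.6] M [ 0.56 -0.62 -0.12]
jaw deg 18.27
turn units [-0.06 -0.07 -0.02]
shift units [-0.    0.   -0.06]
holder xy mm [5.2 0. ]
```

Request:
play_rows(
  rows="0.05 -0.13 -0.02 0 0 0 1;0.04 -0.13 0 0 0 0 1",
)

```text
t: 17.58
tcp_pos: [0.5262, -0.1138, 0.0066]
tool_rot: [-1.83, -2.537, -0.005]
contact_force: [1.6, 4.8, -4.6]
finger_gap: 0.0231
```

```bash
python3 go.py .5244 -.1087 .0063 18.15; python3 bar.py .06
```

```text
t 17.58 tcp [ 526.2 -113.8    6.6] gap 23.1 F [ 1.6  4.8 -4.6] M [ 0.95 -0.48 -0.2 ]
jaw deg 18.38
turn units [-0.1  -0.09 -0.04]
shift units [-0.06  0.17 -0.01]
holder xy mm [10.5  0.2]
top n 449 x -88.1..-8.8 line y=0.7+0.0169 x
scene n 240 x -90.3..-33.2 line y=-1.0+0.0208 x
scene n 301 x 49.4..111.5 line y=-4.9+0.0364 x
```

Request:
play_rows(
  rows="0.02 -0.08 0 -0.08 -0.08 -0.04 1;0.02 -0.07 0 0 0 0 1",
)

```text
t: 17.85
tcp_pos: [0.5276, -0.1164, 0.0064]
tool_rot: [-1.842, -2.541, -0.006]
contact_force: [0.9, 6.7, -1.7]
finger_gap: 0.0229
```

```bash
python3 go.py .5244 -.1087 .0063 18.15
```

```text
t 17.85 tcp [ 527.6 -116.4    6.4] gap 22.9 F [ 0.9  6.7 -1.7] M [ 1.44 -0.08 -0.07]
jaw deg 18.12
turn units [-0.05 -0.01  0.  ]
shift units [-0.11  0.26 -0.  ]
holder xy mm [13.3  0.7]
```

Request:
play_rows(
  rows="0.02 -0.08 0 0 0 0 1;0.02 -0.06 0 0 0 0 1",
)

```text
t: 18.02
tcp_pos: [0.528, -0.1173, 0.0064]
tool_rot: [-1.838, -2.539, -0.009]
contact_force: [-0.1, 6.0, -2.8]
finger_gap: 0.023
```

```bash
python3 go.py .5244 -.1087 .0063 18.15
```

```text
t 18.02 tcp [ 528.  -117.3    6.4] gap 23.0 F [-0.1  6.  -2.8] M [ 1.33 -0.08 -0.1 ]
jaw deg 18.21
turn units [-0.08 -0.02 -0.01]
shift units [-0.12  0.29 -0.  ]
holder xy mm [14.3  0.8]
```

Request:
play_rows(
  rows="0.02 -0.07 0 -0.04 0 0 1",
)

```text
t: 18.1
tcp_pos: [0.528, -0.1178, 0.0064]
tool_rot: [-1.838, -2.54, -0.005]
contact_force: [0.1, 6.8, -3.0]
finger_gap: 0.023
```

```bash
python3 go.py .5244 -.1087 .0063 18.15;python3 bar.py .06
```

```text
t 18.1 tcp [ 528.  -117.8    6.4] gap 23.0 F [ 0.1  6.8 -3. ] M [ 1.46 -0.2  -0.15]
jaw deg 18.23
turn units [-0.06 -0.03 -0.01]
shift units [-0.12  0.3  -0.  ]
holder xy mm [14.8  0.7]
top n 450 x -84.3..-4.5 line y=0.7+0.0134 x
scene n 239 x -86.5..-28.4 line y=0.4+0.0414 x
scene n 302 x 51.4..114.9 line y=-4.5+0.0304 x
```

Request:
play_rows(
  rows="0.02 -0.1 0 -0.05 0 0 1;0.02 -0.08 0 -0.03 0 0 1",
)

```text
t: 18.37
tcp_pos: [0.5284, -0.1195, 0.0064]
tool_rot: [-1.837, -2.543, 0.002]
contact_force: [1.0, 7.0, -2.8]
finger_gap: 0.0232
```

```bash
python3 go.py .5244 -.1087 .0063 18.15
```

```text
t 18.37 tcp [ 528.4 -119.5    6.4] gap 23.2 F [ 1.   7.  -2.8] M [ 1.46 -0.18 -0.16]
jaw deg 18.32
turn units [-0.02 -0.04 -0.03]
shift units [-0.13  0.36 -0.  ]
holder xy mm [16.6  0.5]
```

Request:
play_rows(
  rows="0.02 -0.08 0 -0.03 0 0 1",
)

```text
t: 18.45
tcp_pos: [0.5285, -0.12, 0.0064]
tool_rot: [-1.836, -2.543, 0.004]
contact_force: [-0.3, 6.2, -3.5]
finger_gap: 0.0228
```

```bash
python3 go.py .5244 -.1087 .0063 18.15;python3 bar.py .06
```

```text
t 18.45 tcp [ 528.5 -120.     6.4] gap 22.8 F [-0.3  6.2 -3.5] M [ 1.51 -0.22 -0.15]
jaw deg 18.35
turn units [-0.   -0.05 -0.03]
shift units [-0.14  0.38 -0.  ]
holder xy mm [17.1  0.4]
top n 450 x -82.0..-2.6 line y=0.7+0.0140 x
scene n 239 x -84.7..-28.4 line y=0.1+0.0392 x
scene n 304 x 54.8..117.1 line y=-5.2+0.0386 x
```

Request:
play_rows(
  rows="0.02 -0.08 0 0 -0.03 -0.03 1;0.02 -0.08 0 0 0 0 1",
)

```text
t: 18.72
tcp_pos: [0.5287, -0.12, 0.0064]
tool_rot: [-1.836, -2.541, -0.004]
contact_force: [-0.4, 8.9, -3.2]
finger_gap: 0.0231
```

```bash
python3 go.py .5244 -.1087 .0063 18.15
```

```text
t 18.72 tcp [ 528.7 -120.     6.4] gap 23.1 F [-0.4  8.9 -3.2] M [ 1.79 -0.   -0.13]
jaw deg 18.3
turn units [-0.05 -0.04 -0.02]
shift units [-0.14  0.38 -0.  ]
holder xy mm [17.1  0.6]
```

Request:
play_rows(
  rows="0.02 -0.08 0 0 0 0 1",
)

```text
t: 18.8
tcp_pos: [0.5287, -0.1199, 0.0064]
tool_rot: [-1.833, -2.54, -0.006]
contact_force: [-0.0, 8.1, -2.4]
finger_gap: 0.0232
```

```bash
python3 go.py .5244 -.1087 .0063 18.15
```

```text
t 18.8 tcp [ 528.7 -119.9    6.4] gap 23.2 F [-0.   8.1 -2.4] M [ 1.68 -0.04 -0.19]
jaw deg 18.36
turn units [-0.08 -0.05 -0.03]
shift units [-0.14  0.37 -0.  ]
holder xy mm [17.   0.6]
```

Request:
play_rows(
  rows="0.04 -0.14 0 -0.06 -0.04 -0.03 1;0.04 -0.14 0 -0.03 0 0 1",
)

```text
t: 18.97
tcp_pos: [0.5286, -0.1199, 0.0064]
tool_rot: [-1.833, -2.54, -0.006]
contact_force: [-2.4, 11.5, 0.4]
finger_gap: 0.0231
```

```bash
python3 go.py .5244 -.1087 .0063 18.15;python3 bar.py .06
```

```text
t 18.97 tcp [ 528.6 -119.9    6.4] gap 23.1 F [-2.4 11.5  0.4] M [ 2.45  0.35 -0.17]
jaw deg 18.36
turn units [-0.08 -0.05 -0.03]
shift units [-0.14  0.37 -0.  ]
holder xy mm [17.   0.6]
top n 454 x -82.0..-1.4 line y=0.7+0.0134 x
scene n 242 x -84.4..-27.2 line y=0.6+0.0456 x
scene n 301 x 56.0..117.4 line y=-4.4+0.0307 x
```

Request:
play_rows(
  rows="0 -0.03 0 0 0 0 -1;0 0 0 0 0 0 -1;0 0 0 0 0 0 -1;0 0 0 0 0 0 -1;0 0 0 0 0 0 -1;0 0 0 0 0 0 -1;0 0 0 0 0 0 -1;0 0 0 0 0 0 -1",
)

```text
t: 19.73
tcp_pos: [0.5282, -0.1278, 0.0082]
tool_rot: [-1.84, -2.541, 0.008]
contact_force: [0.4, -0.0, -0.7]
finger_gap: 0.0685
```

```bash
python3 go.py .5244 -.1087 .0063 18.15;python3 bar.py .06
```

```text
t 19.73 tcp [ 528.2 -127.8    8.2] gap 68.5 F [ 0.4 -0.  -0.7] M [-0.01 -0.12  0.05]
jaw deg 18.18
turn units [ 0.01 -0.06 -0.  ]
shift units [-0.13  0.64 -0.06]
holder xy mm [24.4 -2.3]
top n 503 x -81.9..6.0 line y=0.3+0.0036 x
scene n 277 x -84.4..-17.7 line y=-1.6+0.0084 x
scene n 282 x 58.2..117.1 line y=-4.9+0.0383 x
```

Request:
play_rows(
  rows="-0.03 0 0.2 0 0 0 -1;0 0 0.4 0 0 0 -1;0 0 0.6 0 0 0 -1;0 0 0.8 0 0 0 -1;0 0 0.8 0 0 0 -1;0 0 0.8 0 0 0 -1;0 0 0.5 0 0 0 -1;0 0.7 0 0 0 0 -1;0 0.9 0 0 0 0 -1;0 0.9 0 0 0 0 -1",
)

```text
t: 20.67
tcp_pos: [0.5269, -0.0563, 0.1455]
tool_rot: [1.855, 2.534, -0.008]
contact_force: [0.0, -0.0, -0.5]
finger_gap: 0.0872
```

Request:
play_rows(
  rows="0 0.9 0 0 0 0 -1;0 0.9 0 0 0 0 -1;0 0.9 0 0 0 0 -1;0 0.9 0 0 0 0 -1;0 0.9 0 0 0 0 -1;0 0.9 0 0 0 0 -1;0 0.9 0 0 0 0 -1;0 0.5 0 0 0 0 -1;0 0 0 0 0 0 -1;0 0 0 0 0 0 -1",
)

```text
t: 21.5
tcp_pos: [0.525, 0.1661, 0.1589]
tool_rot: [1.835, 2.537, 0.007]
contact_force: [0.5, 0.4, -0.5]
finger_gap: 0.0868
```

```bash
python3 go.py .5244 -.1087 .0063 18.15;python3 bar.py .06; python3 - <<'E'
from h import *
o=np.zeros((600,800,3),np.uint8)
a=cap("top")["img"][130:240,270:450,::-1];b=cap("scene")["img"][200:300,135:295,::-1]
o[:300,:490]=cv2.resize(a,(490,300),interpolation=cv2.INTER_CUBIC);o[300:,:480]=cv2.resize(b,(480,300),interpolation=cv2.INTER_CUBIC)
o[300:,480:]=cv2.resize(b[20:70,0:53],(320,300),interpolation=cv2.INTER_CUBIC)
o[:300,490:]=cv2.resize(a[10:60,110:162],(310,300),interpolation=cv2.INTER_CUBIC)
cv2.imwrite("pics/fin.png",o)
E
```

```text
t 21.5 tcp [525.  166.1 158.9] gap 86.8 F [ 0.5  0.4 -0.5] M [-0.01 -0.11 -0.04]
jaw deg 18.26
turn units [ 0.02  0.11 -0.02]
shift units [-0.02 -9.16 -5.09]
holder xy mm [-255.9   86.2]
top n 1149 x -82.0..119.9 line y=-0.0-0.0004 x
scene n 953 x -84.4..117.1 line y=-1.6+0.0008 x
```

View pics/fin.png

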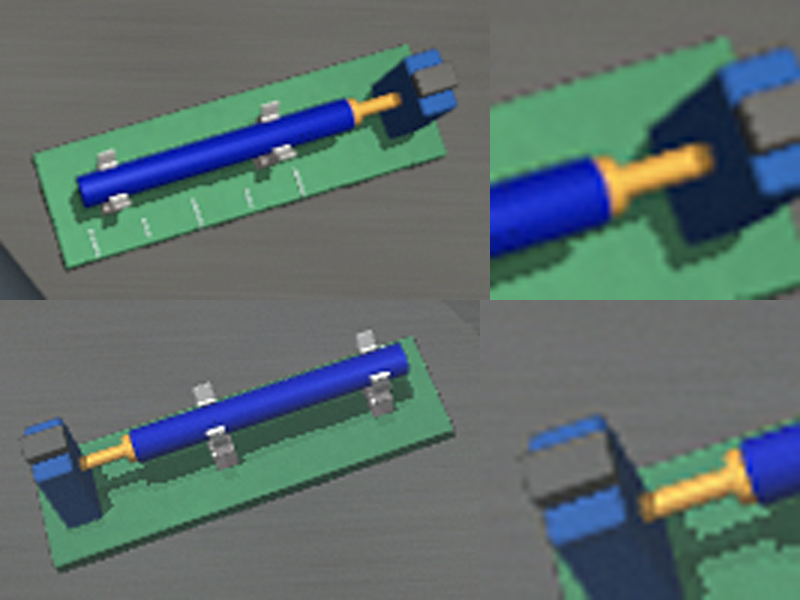

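The bar lies in both clips, its end flush on the brass head (crop px ~355,110 top and ~133,445 scene) with no orange pin visible. I check the other bars and hand in.

```bash
python3 - <<'E'
from meas import *
c=cap("scene")
for col in("orange","green"):
    for m,st,ce in comps(mask(c,col)):
        r=rectz(c,m,.05)
        if 190<max(r[1])<215 and min(r[1])<30: print(col,r)
print(manip.job_done())
E
```

```text
orange (array([568.1083374 , 219.44778442]), array([202.71194458,  23.23860168]), 13.992255210876465)
green (array([578.47247314, 139.02934265]), array([208.36270142,  23.49753952]), 13.85812759399414)
the job is handed in; nothing more can be done
None
```

The large cobalt-blue bar is in both spring clips and pushed home against the brass stop. The gripper has let go and moved clear, and I handed the job in at about 21.6 s.

- **Seating:** I snapped the bar in with its end about 6 mm short of the pin. Pushing down took about 11 N at most, and the bar then met the rigid seats.
- **Slide:** The bar dragged at about 6.5 N along its length. It stopped moving where the camera had placed the brass face (holder x ≈ 117 mm), and it did not move further at 11.7 N.
- **Final checks:** After release both cameras show the bar straight along the holder axis and resting against the brass head, with no orange pin showing. The bar did not shift when let go. I had no direct reading of the pin's travel, so "right in" rests on the picture and the force. The amber and green bars measured where they started, within about 1 mm.

**What disagreed:**
- **Missed first grasp:** The fingers shut above the bar without touching it. The camera showed the fingertips about 36 mm higher than the reported TCP, so I regripped lower using that offset.
- **Slight lift:** While easing off the downward pressure before the slide, the tool rose about 2 mm for a moment. It was back at seat height before and throughout the rest of the slide.

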